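Loupe out of the parts case, onto the marked spot of the board

TASK

Swing the lid of the black parts case right over until it stays open by itself, then lift the black inspection loupe out of the case and set it down gently, standing upright on the red circuit board inside the white ring. Leave the orange-capped jar in its place in the case and leave the lid open.

Things in the scene. Friction and masses are not known exactly. Their poses are not given: they have to be found in the camera images.
- lid_tab (a point): Mid-thickness of the lid's yellow tab (24 wide, 10 thick), which juts 52 mm from the lid's front edge; point 34 mm out. Lid's axes; shut: x level to the hinge, z up. Hinge line along y, 194 mm along +x, 5 along -z. Grey lid 160 x 220 x 8 mm, 0.16 kg, free hinge: swings up and over to a stop 109 deg from shut; let go over 5 deg past upright it falls back and stays, short of it it falls shut.
- loupe: Black cylindrical loupe with an aluminium band and glass top, upright near the middle of either bay of the case: 36 mm diameter (foot 38), 50 tall, 55 to 90 g. Origin: centre of its underside, z up. The black case is fixed, 160 deep by 220 wide by 65 mm high, walls 5; a wall square to the hinge halves it into two bays side by side, their floor 8 mm above the bench.
- jar: Bystander: small jar with an orange cap and paper label, 40 mm diameter, 42 mm tall, about 70 g, standing in the other bay of the case. Origin at the centre of its underside, z up. It must stay where it is.
- mark (a point): Centre of the white ring printed on the fixed red circuit board (ring inner diameter 64 mm, outer 72 mm), on the board's upper face, 4 mm above the bench; z up. Board 180 by 150 mm, ring in its middle; small parts up to 12 mm above the bench stand on it, all farther than 48 mm from the ring's centre.
Things that resemble listed ones, but are neither listed nor needed, are in the scene too. Several things look just like the part that bears mark: the one meant starts farthest to the robot's right.

How it is judged:
By the outcome, as a careful person would: the job done as asked, in the order asked, and still so for the second after the job is handed in, with the robot touching nothing.
It also fails if it takes over 59 s, if anything falls off the work surface, if the arm or the gripper's body presses on something with over 40 N, if the wrist force passes 120 N, or if a joint passes its speed limit or range.

ROBOT

A 6-joint arm with a two-finger parallel gripper is mounted at the origin on the work surface. World frame = base frame: x ahead of the robot, y to its left, z up, the work surface at z = 0. Lengths are in m, angles in rad, forces in N, time in s.
With the tool pointing down it reaches from about 0.35 to 0.725 m from the base axis. Payload 6 kg.
Tool frame: the origin (TCP) lies between the finger pads; the fingertips stand 22 mm ahead of it and the grasp point (between the pads) lies 3 mm ahead of it; x points along the fingers, y is the direction in which the jaws open and shut, and the axes are right-handed (so a half turn about x gives the same grasp; the last joint's range is limited). The gripper opens to 85 mm and grips with 20 to 120 N. Pads are 22 mm wide; open, the fingers measure 114 mm over their backs; the gripper's body (76 mm by 85 mm) begins 54 mm behind the grasp point. The pads swing forward as they close: fully open they stand 13 mm farther back than shut.
Start: joints at [-0.993, 0.04, 0.085, 0, -1.615, -0.334], TCP at [0.145, -0.582, 0.253] pointing down, gripper open.
Joint ranges: [-2.56, 2.56], [-1.29, 2.01], [-1.08, 1.49], [-3.29, 1.98], [-2.81, -0.18], [-2.99, 2.99]. Speed limits (rad/s): [2.57, 2.57, 3.01, 3.14, 3.14, 3.14].

INTERFACE

Orientations are given as a rotation vector (axis times angle).
In Python, from station import readout, imaging, ticket gives the robot as it stands.
- The arm moves only by the tool carry_out, never from a script. Its argument "targets" is a list of rows, each a list of 3 entries, a list of its own where there are three numbers: the shift along the world's x, y, z in mm, then the turn, a rotation vector about the world's x, y, z in rad, then the closure, from 0 (fully open) to 1 (shut). In form: [[[tx, ty, tz], [wx, wy, wz], claw], ...]. A call has exactly 5 rows; each row is the pose to reach, as a shift and turn from the pose measured when the call began; what a row does not reach only later rows make up. A row lasts 1/12 s, in which the tool goes at most 41.7 mm and 7.16 degrees, less where a joint would pass 70% of its speed; a pose out of reach is approached as far as the arm can. A call with a gripper value outside its range is refused whole. The fingers move at their own pace and stop on an object; the grip force is fixed at half the most. Time passes only in rows, so rows that repeat a pose let the fingers close, or fill a call up. It gives the time, the measured TCP pose, the force and the opening at its end, in the units of the state.
- readout.read_state(): the state, without advancing time (a new reading comes with each control period).
- imaging.snapshot(name): name is "side" or "top"; returns a dict with "frame" (400x640x3 uint8, blue, green, red), "vfov" (degrees; the focal length in pixels is half the picture's height over the tangent of half this angle, whatever the lens; pixels are square), "cx", "cy" (the principal point, pixels), "camera_from_world" (4x4, takes a point from world to camera coordinates). Camera axes: x right, y down, z forward; pixel columns grow to the right and rows downward; lengths in m; the calibration is good to about 2 mm. A picture is of the moment at which its call begins. There is no depth.
- ticket.hand_in(): hands the job in, once; it reports no verdict.
The state is a dict: "time": time; "joints": joint angles; "dq": joint speeds; "joint_efforts": joint torques, N m; "position": TCP position; "orientation": TCP orientation; "ft_force": force on the tool from outside, world axes, zero at the start; "ft_torque": the same for the moment, N m; "grip_width": opening from 0.0 (shut) to 1.0 (fully open).
Only numpy, scipy, OpenCV 4.12 (cv2) and the standard library are available. Lean on these libraries where they do the work, as an engineer would, in place of code of your own. Each camera call takes 0.05 s, during which the arm holds its last target.

## Working session

There is one attempt and no reset: what is moved stays moved. The work goes in short steps, Python scripts to look and compute and a tool call to move; the robot and the scene stay as the last step left them, time stands still between calls to the robot, and variables do not carry over. Pictures are saved under pics/ and viewed, and the job is handed in when it is done.

Besides the shell and the picture viewer there is one more tool, called after "Request:" by a JSON object that holds its "method" and its "body", one argument or row to a line. carry_out: Moves the arm, as the interface text tells. Its arguments: {"type":"object","properties":{"targets":{"type":"array"}},"required":["targets"]}

```bash
ls; mkdir -p pics; cat > h.py <<'E'
import numpy as np,cv2
from scipy.spatial.transform import Rotation as R
from station import readout,imaging
def snap(n,f):
    s=imaging.snapshot(n); cv2.imwrite('pics/'+f,s['frame']); np.savez('pics/'+f+'.npz',**s); return s
def load(f): return dict(np.load('pics/'+f+'.npz'))
def ray(s,u,v):
    f=200/np.tan(np.radians(float(s['vfov']))/2); T=s['camera_from_world']
    d=np.array([(u-s['cx'])/f,(v-s['cy'])/f,1]); return -T[:3,:3].T@T[:3,3],T[:3,:3].T@d
def atz(s,u,v,z):
    o,d=ray(s,u,v); return o+d*(z-o[2])/d[2]
def proj(s,p):
    f=200/np.tan(np.radians(float(s['vfov']))/2); T=s['camera_from_world']
    c=T[:3,:3]@np.asarray(p)+T[:3,3]; return np.array([f*c[0]/c[2]+s['cx'],f*c[1]/c[2]+s['cy']])
def tri(s1,p1,s2,p2):
    o1,d1=ray(s1,*p1);o2,d2=ray(s2,*p2)
    t=np.linalg.lstsq(np.c_[d1,-d2],o2-o1,rcond=None)[0]
    a,b=o1+d1*t[0],o2+d2*t[1]; return (a+b)/2,np.linalg.norm(a-b)
E
python3 - <<'E'
from h import *
for n in('top','side'):
    s=snap(n,n+'0.png'); T=s['camera_from_world']; print(n,s['vfov'],s['cx'],s['cy'],-T[:3,:3].T@T[:3,3],T[:3,:3].round(2).tolist(),s['frame'].shape,[k for k in s])
print(readout.read_state())
E
```

```text
pics
top 49.21867641382396 320.46262488371116 194.52582475224813 [0.36594804 0.09214491 1.31626932] [[0.02, -1.0, 0.0], [-0.98, -0.02, -0.18], [0.18, 0.0, -0.98]] (400, 640, 3) ['frame', 'vfov', 'cx', 'cy', 'camera_from_world']
side 44.540733038736114 316.4413394482611 200.75333154040968 [0.37068065 1.03027705 1.01254592] [[-0.97, -0.25, 0.01], [-0.18, 0.67, -0.72], [0.18, -0.7, -0.7]] (400, 640, 3) ['frame', 'vfov', 'cx', 'cy', 'camera_from_world']
{'time': 0.1, 'joints': array([-9.93319506e-01,  4.07972518e-02,  8.39486597e-02, -4.08856145e-04,
       -1.61551742e+00, -3.33680853e-01]), 'dq': array([-0.00083255, -0.00023615,  0.00281705,  0.00236515, -0.00020441,
       -0.00065921]), 'joint_efforts': array([-5.74475082e-03, -3.69351590e+01,  3.48278618e+01,  6.95174217e+00,
       -4.61184361e-03,  4.21671572e-06]), 'position': array([ 0.14483809, -0.58199685,  0.25237371]), 'orientation': array([-0.19016298,  1.56263198,  0.19266464]), 'ft_force': array([-0.15650561,  0.11214547, -0.00732136]), 'ft_torque': array([ 0.01153612, -0.00025661, -0.04086413]), 'grip_width': 1.002412818712489}
```

View pics/top0.png

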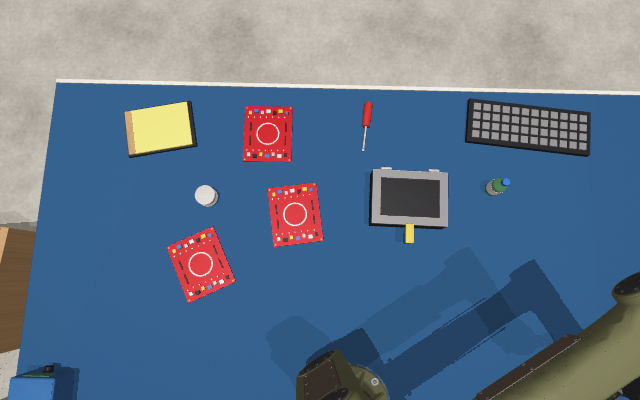

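View pics/side0.png

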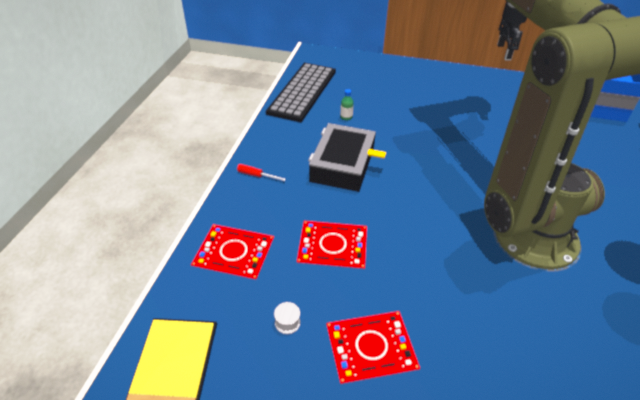

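The top picture shows the case at (410,198), with its yellow tab at (409,234) facing the robot and its hinges on the far side. The candidates for the marked board are the ringed boards at top pixels (267,133), (295,214) and (200,264). The column grows toward −y, so (295,214) should be the rightmost; I'll confirm this with numbers and crops.

```bash
python3 - <<'E'
from h import *
s=load('top0.png');t=load('side0.png')
for p in [(267,133),(295,214),(200,264)]: print(p,atz(s,*p,.004).round(4))
for p in [(233,250),(333,243),(371,345)]: print('side',p,atz(t,*p,.004).round(4))
print('base px',proj(s,[0,0,0]))
a=cv2.resize(s['frame'][155:255,350:470],None,fx=5,fy=5,interpolation=cv2.INTER_CUBIC)
cv2.imwrite('pics/c1.png',a)
b=cv2.resize(t['frame'][110:200,290:400],None,fx=6,fy=6,interpolation=cv2.INTER_CUBIC)
cv2.imwrite('pics/c2.png',b)
c=cv2.resize(s['frame'][175:255,255:335],None,fx=6,fy=6,interpolation=cv2.INTER_CUBIC)
cv2.imwrite('pics/c3.png',c)
# ring centroid
def ring(im,c,r):
    g=im['frame'].min(axis=2); m=np.zeros_like(g); cv2.circle(m,c,r,255,-1)
    w=((g>120)&(m>0)).astype(np.uint8); pts=cv2.findNonZero(w)
    return cv2.fitEllipse(cv2.convexHull(pts))
e=ring(s,(295,214),16);print(e,atz(s,*e[0],.004))
e=ring(t,(333,243),18);print(e,atz(t,*e[0],.004))
E
```

```text
(267, 133) [0.7924 0.2663 0.004 ]
(295, 214) [0.5389 0.1705 0.004 ]
(200, 264) [0.3833 0.4475 0.004 ]
side (233, 250) [0.7928 0.2647 0.004 ]
side (333, 243) [0.5395 0.1708 0.004 ]
side (371, 345) [0.3858 0.4463 0.004 ]
base px [349.44958607 405.08137704]
((294.5819091796875, 213.91357421875), (23.711408615112305, 24.125802993774414), 93.18248748779297) [0.53909357 0.17179921 0.004     ]
((332.60113525390625, 242.78372192382812), (21.412031173706055, 27.45273208618164), 93.27385711669922) [0.54071185 0.17035482 0.004     ]
```

View pics/c1.png

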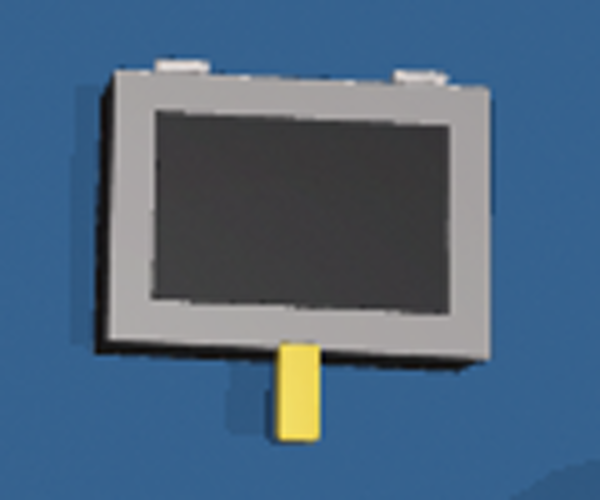

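View pics/c2.png

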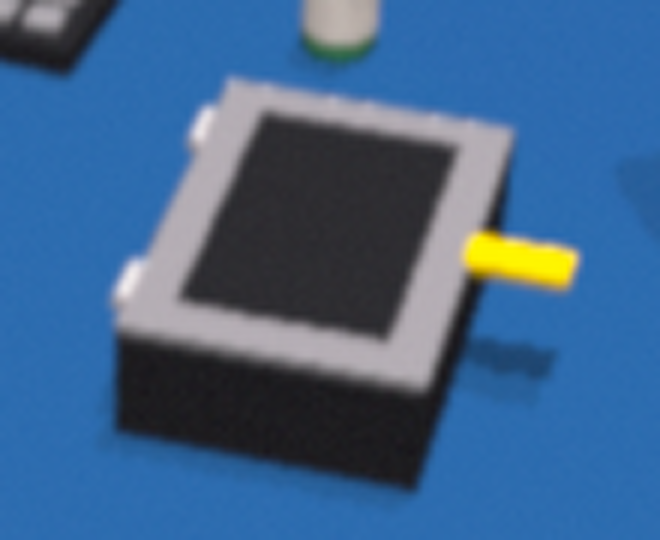

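View pics/c3.png

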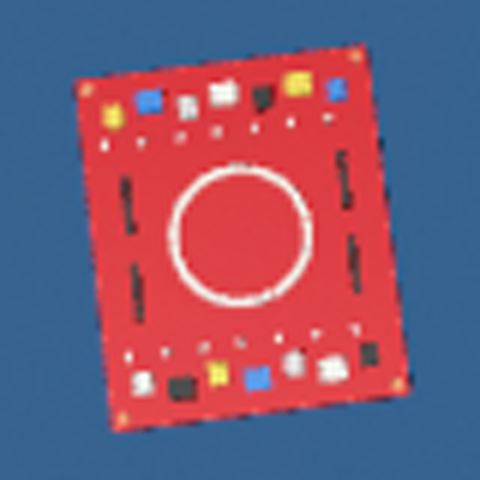

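The crops show the lid's corners at c1 (113,70), (490,88), (490,360) and (107,338), and the tab running from (298,345) to (298,440). The board I chose has its ring at top pixel (294.6,213.9), y≈0.171, which is the rightmost of the three.

```bash
python3 - <<'E'
from h import *
s=load('top0.png');t=load('side0.png')
C=[atz(s,x/5+350-.4,y/5+155-.4,.073) for x,y in [(113,70),(490,88),(490,360),(107,338)]]
for c in C: print(c.round(4))
C=np.array(C)
print('len',[np.linalg.norm(C[i]-C[(i+1)%4]).round(4) for i in range(4)])
ctr=C.mean(0); d=(C[0]+C[1]-C[2]-C[3])/2; print('ctr',ctr,'yaw deg',np.degrees(np.arctan2(d[1],d[0])))
d2=(C[0]+C[3]-C[1]-C[2])/2; print(np.degrees(np.arctan2(-d2[0],d2[1])))
D=[atz(t,x/6+290-.4,y/6+110-.4,.073) for x,y in [(118,325),(232,80),(515,128),(430,390)]]
D=np.array(D);print(D.round(4).tolist(),D.mean(0)); d=(D[0]+D[1]-D[2]-D[3])/2; print('yaw',np.degrees(np.arctan2(d[1],d[0])))
# tab: tip edge center top
for z in(.069,.074): print('tip',atz(s,298/5+350-.4,440/5+155-.4,z), atz(s,298/5+350-.4,345/5+155-.4,z))
print(tri(s,(298/5+349.6,440/5+154.6),t,(575/6+289.6,268/6+109.6)))
E
```

```text
[ 0.6684 -0.055   0.073 ]
[ 0.6625 -0.2752  0.073 ]
[ 0.503  -0.2705  0.073 ]
[ 0.5109 -0.0517  0.073 ]
len [np.float64(0.2203), np.float64(0.1595), np.float64(0.219), np.float64(0.1576)]
ctr [ 0.58620465 -0.16310162  0.073     ] yaw deg -1.4526474506902962
-1.8000689465074493
[[0.6683, -0.0565, 0.073], [0.663, -0.2758, 0.073], [0.5049, -0.2731, 0.073], [0.5085, -0.0489, 0.073]] [ 0.5861935  -0.16358342  0.073     ]
yaw -1.8706355125803484
tip [ 0.45537526 -0.16096265  0.069     ] [ 0.50970504 -0.16173189  0.069     ]
tip [ 0.45501677 -0.159948    0.074     ] [ 0.50912875 -0.16071416  0.074     ]
(array([ 0.45483153, -0.15983811,  0.0745436 ]), np.float64(0.00029182302558540817))
```

```bash
cat >> h.py <<'E'
def ori(yawdeg,down): return R.from_euler('z',yawdeg,degrees=True)*R.from_euler('y',down,degrees=True)
def delta(pos,rot):
    st=readout.read_state(); R0=R.from_rotvec(st['orientation'])
    w=(rot*R0.inv()).as_rotvec(); d=(np.array(pos)-st['position'])*1000
    print('t',st['time'],'shift',d.round(1),'turn',w.round(3),'deg',np.degrees(np.linalg.norm(w)).round(1),'F',st['ft_force'].round(1),'gw',round(st['grip_width'],3),'pos',st['position'].round(4),'q',st['joints'].round(2))
    return d,w
E
python3 - <<'E'
from h import *
delta([.4707,-.160,.17],ori(-1.7,65))
E
```

```text
t 0.1 shift [325.9 422.  -82.4] turn [ 0.045 -0.435 -0.269] deg 29.5 F [-0.2  0.1 -0. ] gw 1.002 pos [ 0.1448 -0.582   0.2524] q [-0.99  0.04  0.08 -0.   -1.62 -0.33]
```

Request:
{"method": "carry_out", "body": {
  "targets": [
    [[24,31,0],[0.01,-0.09,-0.05],0],
    [[48,62,0],[0.02,-0.17,-0.11],0],
    [[72,93,0],[0.03,-0.26,-0.16],0],
    [[96,124,0],[0.04,-0.35,-0.22],0],
    [[120,155,0],[0.045,-0.435,-0.269],0]
  ]
}}

```text
time: 0.52
position: [0.2658, -0.4259, 0.2524]
orientation: [0.02, 1.13, -0.028]
ft_force: [1.2, 1.0, 0.9]
grip_width: 0.998
```

Request:
{"method": "carry_out", "body": {
  "targets": [
    [[24,31,0],[0,0,0],0],
    [[48,62,0],[0,0,0],0],
    [[72,93,0],[0,0,0],0],
    [[96,124,0],[0,0,0],0],
    [[110,142,0],[0,0,0],0]
  ]
}}

```text
time: 0.93
position: [0.3769, -0.2811, 0.2523]
orientation: [0.019, 1.129, -0.026]
ft_force: [0.8, -1.4, 0.5]
grip_width: 1.001
```

```bash
python3 - <<'E'
from h import *
delta([.4707,-.160,.17],ori(-1.7,65))
E
```

```text
t 0.9333 shift [ 93.8 121.1 -82.3] turn [-0.002  0.006  0.001] deg 0.4 F [ 0.8 -1.4  0.5] gw 1.001 pos [ 0.3769 -0.2811  0.2523] q [-0.3  -0.64 -0.47 -0.12 -1.32 -1.3 ]
```

Request:
{"method": "carry_out", "body": {
  "targets": [
    [[24,31,0],[0,0,0],0],
    [[48,62,0],[0,0,0],0],
    [[72,93,-10],[0,0,0],0],
    [[94,121,-25],[0,0,0],0],
    [[94,121,-60],[0,0,0],0]
  ]
}}

```text
time: 1.35
position: [0.4746, -0.1557, 0.1952]
orientation: [0.015, 1.123, -0.021]
ft_force: [0.3, 0.5, -1.4]
grip_width: 1.001
```

```bash
python3 - <<'E'
from h import *
delta([.4707,-.160,.0717],ori(-1.7,65))
s=snap('top','top1.png');t=snap('side','side1.png')
a=np.hstack([cv2.resize(s['frame'][130:280,340:480],None,fx=2.8,fy=2.8),cv2.resize(t['frame'][70:220,290:430],None,fx=2.8,fy=2.8)])
cv2.imwrite('pics/d1.png',a)
E
```

```text
t 1.35 shift [  -3.9   -4.3 -123.5] turn [-0.001  0.012 -0.006] deg 0.7 F [ 0.3  0.5 -1.4] gw 1.001 pos [ 0.4746 -0.1557  0.1952] q [ 0.13 -0.65 -0.65  0.07 -1.13 -1.75]
```

View pics/d1.png

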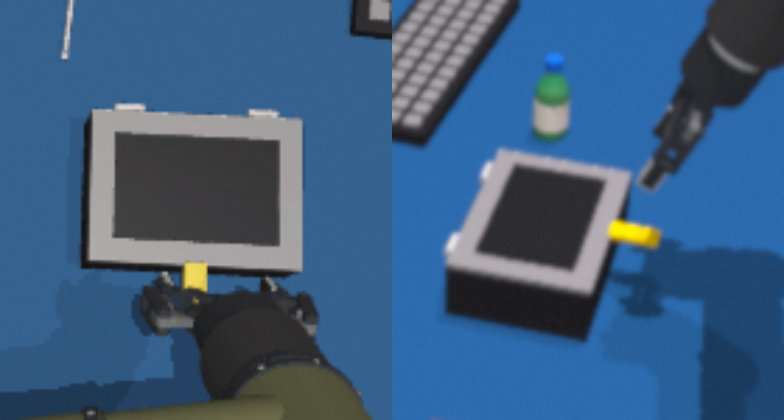

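The picture shows the open fingers above the tab. The rightward offset in the top view agrees with parallax from the tool's height. Descending now.

Request:
{"method": "carry_out", "body": {
  "targets": [
    [[-4,-4,-30],[0,0.01,0],0],
    [[-4,-4,-60],[0,0.01,0],0],
    [[-4,-4,-90],[0,0.01,0],0],
    [[-4,-4,-115],[0,0.01,0],0],
    [[-4,-4,-123],[0,0.01,0],0]
  ]
}}

```text
time: 1.87
position: [0.463, -0.1629, 0.0588]
orientation: [0.021, 1.154, -0.024]
ft_force: [-0.5, 0.1, -0.2]
grip_width: 0.999
```

```bash
python3 - <<'E'
from h import *
delta([.4707,-.160,.0717],ori(-1.7,65))
s=snap('top','top2.png');t=snap('side','side2.png')
a=np.hstack([cv2.resize(s['frame'][180:280,360:460],None,fx=4,fy=4),cv2.resize(t['frame'][100:200,320:420],None,fx=4,fy=4)])
cv2.imwrite('pics/d2.png',a)
E
```

```text
t 1.8667 shift [ 7.7  2.9 12.9] turn [-0.004 -0.02   0.   ] deg 1.2 F [-0.5  0.1 -0.2] gw 0.999 pos [ 0.463  -0.1629  0.0588] q [ 0.11 -0.6  -0.86  0.07 -0.9  -1.74]
```

View pics/d2.png

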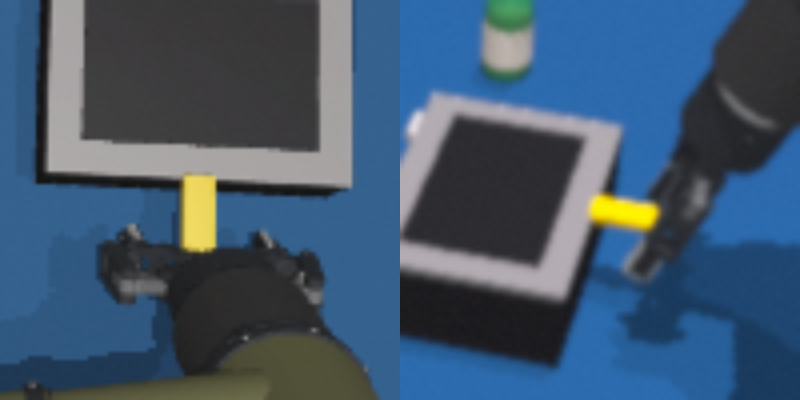

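The tool overshot slightly because the previous call ended while still moving. It straddles the tab at d2 (200,215), so I'll correct the pose and then close.

Request:
{"method": "carry_out", "body": {
  "targets": [
    [[8,3,13],[0,-0.02,0],0],
    [[8,3,13],[0,-0.02,0],0],
    [[8,3,13],[0,-0.02,0],0.4],
    [[8,3,13],[0,-0.02,0],0.8],
    [[8,3,13],[0,-0.02,0],1]
  ]
}}

```text
time: 2.38
position: [0.4726, -0.1598, 0.0755]
orientation: [0.019, 1.13, -0.024]
ft_force: [0.2, 0.1, 0.0]
grip_width: 0.609
```

Request:
{"method": "carry_out", "body": {
  "targets": [
    [[0,0,0],[0,0,0],1],
    [[0,0,0],[0,0,0],1],
    [[0,0,0],[0,0,0],1],
    [[0,0,0],[0,0,0],1],
    [[0,0,0],[0,0,0],1]
  ]
}}

```text
time: 2.8
position: [0.4723, -0.1616, 0.0762]
orientation: [0.017, 1.131, -0.027]
ft_force: [-0.4, -11.2, 0.3]
grip_width: 0.264
```

```bash
python3 - <<'E'
from h import *
delta([.4707,-.160,.0717],ori(-1.7,65))
s=snap('top','top3.png');t=snap('side','side3.png')
a=np.hstack([cv2.resize(s['frame'][180:280,360:460],None,fx=4,fy=4),cv2.resize(t['frame'][100:200,320:420],None,fx=4,fy=4)])
cv2.imwrite('pics/d3.png',a)
E
```

```text
t 2.8 shift [-1.6  1.6 -4.5] turn [0.    0.004 0.   ] deg 0.2 F [ -0.4 -11.2   0.3] gw 0.264 pos [ 0.4723 -0.1616  0.0762] q [ 0.12 -0.6  -0.84  0.08 -0.9  -1.76]
```

View pics/d3.png

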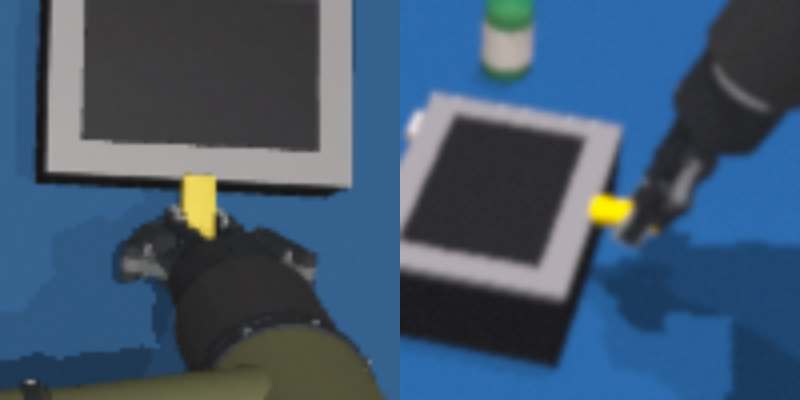

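The grip holds the tab (width 0.264, about 22 mm, against the 24 mm tab). I'll compute the arc about the hinge.

```bash
cat > arc.py <<'E'
from h import *
import sys
H=np.array([.666,-.166,.064])
st=readout.read_state();Rt=R.from_rotvec(st['orientation']);G=st['position']+.003*Rt.apply([1,0,0])
ex=np.array([np.cos(np.radians(-1.7)),np.sin(np.radians(-1.7)),0])
rx=(G-H)@ex; rz=G[2]-H[2]; r=np.hypot(rx,rz); a0=np.degrees(np.arctan2(rz,-rx))
print('t',st['time'],'r',r,'a0',a0,'F',st['ft_force'].round(1),'tq',st['ft_torque'].round(2),'gw',st['grip_width'].round(3),'q',st['joints'].round(2),'down',np.degrees(np.arcsin(-Rt.apply([1,0,0])[2])).round(1))
for a in [a0+float(x) for x in sys.argv[1:]]:
    p=H+.1927*(-np.cos(np.radians(a))*ex+np.array([0,0,np.sin(np.radians(a))]))
    p[1]=G[1]+(p-G)[:2]@ex[:2]*ex[1]
    print(round(a,1),((p-G)*1000).round(1))
E
python3 arc.py 4 8 12 16 20
```

```text
Traceback (most recent call last):
  File "arc.py", line 7, in <module>
    print('t',st['time'],'r',r,'a0',a0,'F',st['ft_force'].round(1),'tq',st['ft_torque'].round(2),'gw',st['grip_width'].round(3),'q',st['joints'].round(2),'down',np.degrees(np.arcsin(-Rt.apply([1,0,0])[2])).round(1))
                                                                                                      ^^^^^^^^^^^^^^^^^^^^^^
AttributeError: 'float' object has no attribute 'round'
```

```bash
sed -i "s/st\['grip_width'\].round(3)/round(st['grip_width'],3)/" arc.py; python3 arc.py 4 8 12 16 20
```

```text
t 2.9 r 0.19267358953668248 a0 2.8143448378335663 F [ -0.6 -10.2   0.1] tq [-3.18  1.09 -1.29] gw 0.265 q [ 0.12 -0.6  -0.84  0.08 -0.9  -1.76] down 64.8
6.8 [ 1.1 -0.  13.4]
10.8 [ 3.2 -0.1 26.7]
14.8 [ 6.2 -0.2 39.8]
18.8 [10.1 -0.3 52.7]
22.8 [14.9 -0.4 65.3]
```

Request:
{"method": "carry_out", "body": {
  "targets": [
    [[1,0,13],[0,0,0],1],
    [[3,0,27],[0,0,0],1],
    [[6,0,40],[0,0,0],1],
    [[10,0,53],[0,0,0],1],
    [[15,0,65],[0,0,0],1]
  ]
}}

```text
time: 3.32
position: [0.4859, -0.1622, 0.1397]
orientation: [0.016, 1.136, -0.028]
ft_force: [-2.2, -5.2, -3.5]
grip_width: 0.264
```

```bash
python3 arc.py 5 10 15 20 25;python3 - <<'E'
from h import *
t=snap('side','side4.png')
cv2.imwrite('pics/d4.png',cv2.resize(t['frame'][60:200,280:420],None,fx=4,fy=4))
E
```

```text
t 3.3167 r 0.19323012085942154 a0 22.20290787822598 F [-2.2 -5.2 -3.5] tq [-1.3   2.86 -0.37] gw 0.264 q [ 0.11 -0.58 -0.71  0.07 -1.02 -1.74] down 65.1
27.2 [ 7.6 -0.2 15.1]
32.2 [15.9 -0.5 29.7]
37.2 [25.5 -0.8 43.5]
42.2 [36.2 -1.1 56.4]
47.2 [48.  -1.4 68.4]
```

View pics/d4.png

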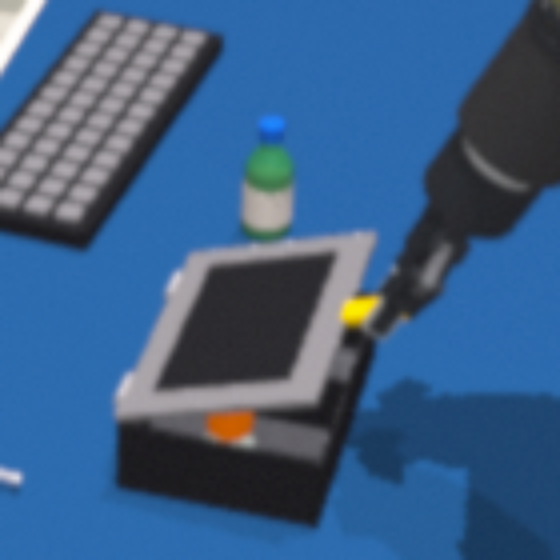

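The lid is lifting with low force. The orange cap shows in the +y bay at d4 (230,425). Continuing.

Request:
{"method": "carry_out", "body": {
  "targets": [
    [[8,0,15],[0,0,0],1],
    [[16,0,30],[0,0,0],1],
    [[25,-1,43],[0,0,0],1],
    [[36,-1,56],[0,0,0],1],
    [[48,-1,68],[0,0,0],1]
  ]
}}

```text
time: 3.78
position: [0.5342, -0.1635, 0.2089]
orientation: [0.015, 1.138, -0.028]
ft_force: [-0.3, -3.2, -3.7]
grip_width: 0.263
```

```bash
python3 arc.py 5 10 15 20 25
```

```text
t 3.7833 r 0.19302922569211756 a0 47.425090777436054 F [-0.3 -3.2 -3.7] tq [-0.85  2.71 -0.22] gw 0.263 q [ 0.1  -0.44 -0.48  0.06 -1.1  -1.71] down 65.2
52.4 [13.1 -0.4 10.6]
57.4 [26.9 -0.8 20.2]
62.4 [41.4 -1.2 28.7]
67.4 [56.6 -1.7 35.8]
72.4 [72.4 -2.1 41.6]
```

Request:
{"method": "carry_out", "body": {
  "targets": [
    [[13,0,11],[0,0,0],1],
    [[27,-1,20],[0,0,0],1],
    [[41,-1,29],[0,0,0],1],
    [[57,-2,36],[0,0,0],1],
    [[72,-2,42],[0,0,0],1]
  ]
}}

```text
time: 4.2
position: [0.6059, -0.1656, 0.2502]
orientation: [0.016, 1.141, -0.029]
ft_force: [-4.8, -1.8, -0.9]
grip_width: 0.266
```

```bash
python3 arc.py 5 10 15 20 25
```

```text
t 4.2 r 0.1926674985250018 a0 72.22303967064568 F [-4.8 -1.8 -0.9] tq [-0.47  3.41 -0.3 ] gw 0.266 q [ 0.08 -0.24 -0.25  0.05 -1.13 -1.69] down 65.4
77.2 [16.2 -0.5  4.5]
82.2 [32.8 -1.   7.5]
87.2 [49.5 -1.5  9. ]
92.2 [66.3 -2.   9.1]
97.2 [83.1 -2.5  7.7]
```

Request:
{"method": "carry_out", "body": {
  "targets": [
    [[16,0,4],[0,0,0],1],
    [[33,-1,7],[0,0,0],1],
    [[49,-1,9],[0,0,0],1],
    [[66,-2,9],[0,0,0],1],
    [[83,-2,8],[0,0,0],1]
  ]
}}

```text
time: 4.62
position: [0.6895, -0.1678, 0.2587]
orientation: [0.015, 1.141, -0.029]
ft_force: [-3.2, -0.3, 1.8]
grip_width: 0.267
```

```bash
python3 arc.py 4 7 9 10 11
```

```text
t 4.6167 r 0.19359097176547646 a0 97.35550462054965 F [-3.2 -0.3  1.8] tq [-0.05  2.36 -0.2 ] gw 0.267 q [ 0.06 -0.02 -0.04  0.04 -1.13 -1.67] down 65.4
101.4 [13.2 -0.4 -3.1]
104.4 [23.  -0.7 -5.3]
106.4 [29.5 -0.9 -7.1]
107.4 [32.7 -1.  -8.1]
108.4 [35.9 -1.1 -9.1]
```

Request:
{"method": "carry_out", "body": {
  "targets": [
    [[13,0,-3],[0,0,0],1],
    [[23,-1,-5],[0,0,0],1],
    [[30,-1,-7],[0,0,0],1],
    [[36,-1,-9],[0,0,0],1],
    [[36,-1,-9],[0,0,0],1]
  ]
}}

```text
time: 5.03
position: [0.7263, -0.1689, 0.2499]
orientation: [0.015, 1.14, -0.029]
ft_force: [-1.3, 0.5, 4.4]
grip_width: 0.268
```

```bash
python3 arc.py 4;python3 - <<'E'
from h import *
s=snap('top','top5.png');t=snap('side','side5.png')
a=np.hstack([cv2.resize(s['frame'][100:260,340:480],None,fx=2.8,fy=2.8),cv2.resize(t['frame'][30:190,280:420],None,fx=2.8,fy=2.8)])
cv2.imwrite('pics/d5.png',a)
E
```

```text
t 5.0333 r 0.19330284733346903 a0 108.59386989999774 F [-1.3  0.5  4.4] tq [ 0.36  1.48 -0.11] gw 0.268 q [ 0.06  0.07  0.04  0.04 -1.11 -1.67] down 65.3
112.6 [12.4 -0.4 -5.3]
```

View pics/d5.png

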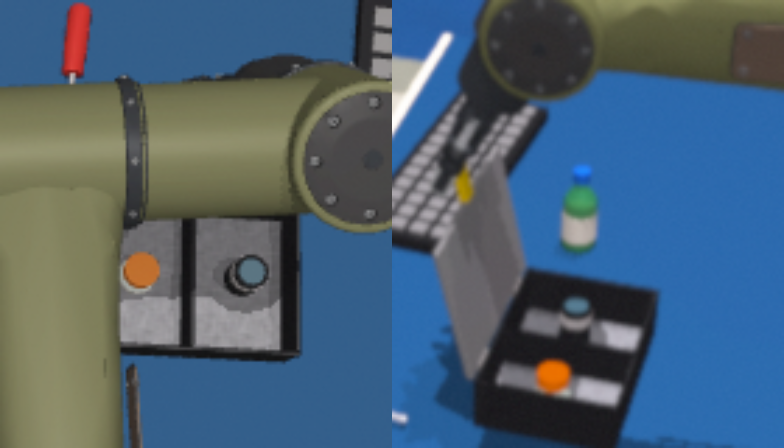

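The lid is at about 106° and held. The loupe is in the −y bay (side crop 575,310) and the jar is in the +y bay (553,375). I'll release the tab and back off along the tool axis.

Request:
{"method": "carry_out", "body": {
  "targets": [
    [[0,0,0],[0,0,0],0.6],
    [[0,0,0],[0,0,0],0.3],
    [[0,0,0],[0,0,0],0.1],
    [[0,0,0],[0,0,0],0],
    [[0,0,0],[0,0,0],0]
  ]
}}

```text
time: 5.55
position: [0.7255, -0.1689, 0.2499]
orientation: [0.015, 1.141, -0.029]
ft_force: [-0.3, -0.2, 0.2]
grip_width: 0.941
```

Request:
{"method": "carry_out", "body": {
  "targets": [
    [[0,0,0],[0,0,0],0],
    [[-8,0,18],[0,0,0],0],
    [[-16,0,36],[0,0,0],0],
    [[-32,0,70],[0,0,0],0],
    [[-40,0,86],[0,0,0],0]
  ]
}}

```text
time: 5.97
position: [0.6848, -0.1695, 0.3406]
orientation: [0.014, 1.136, -0.03]
ft_force: [0.1, -0.3, 3.1]
grip_width: 0.998
```

Request:
{"method": "carry_out", "body": {
  "targets": [
    [[-40,5,0],[0,0.08,0],0],
    [[-80,10,0],[0,0.16,0],0],
    [[-120,15,0],[0,0.24,0],0],
    [[-160,20,0],[0,0.32,0],0],
    [[-190,20,0],[0,0.4,0],0]
  ]
}}

```text
time: 6.38
position: [0.4923, -0.1492, 0.3423]
orientation: [0.008, 1.537, -0.034]
ft_force: [0.6, 0.2, 0.1]
grip_width: 0.997
```

Request:
{"method": "carry_out", "body": {
  "targets": [
    [[-40,25,0],[0,0,0],0],
    [[-70,60,0],[0,0,0],0],
    [[-90,95,0],[0,0,0],0],
    [[-100,130,0],[0,0,0],0],
    [[-100,130,0],[0,0,0],0]
  ]
}}

```text
time: 6.8
position: [0.3907, -0.0147, 0.3432]
orientation: [0.005, 1.534, -0.026]
ft_force: [0.5, -0.5, -0.1]
grip_width: 1.003
```

```bash
python3 - <<'E'
from h import *
s=snap('top','top6.png');t=snap('side','side6.png')
delta([.58,-.2,.25],ori(-1.7,90))
a=np.hstack([cv2.resize(s['frame'][120:260,340:480],None,fx=2.8,fy=2.8),cv2.resize(t['frame'][60:200,280:420],None,fx=2.8,fy=2.8)])
cv2.imwrite('pics/d6.png',a)
E
```

```text
t 6.9 shift [ 188.1 -182.6  -92.9] turn [ 0.016  0.035 -0.008] deg 2.3 F [-0.3  0.2 -0.1] gw 1.001 pos [ 0.3919 -0.0174  0.3429] q [ 0.51 -0.52 -0.23  0.03 -1.84 -2.09]
```

View pics/d6.png

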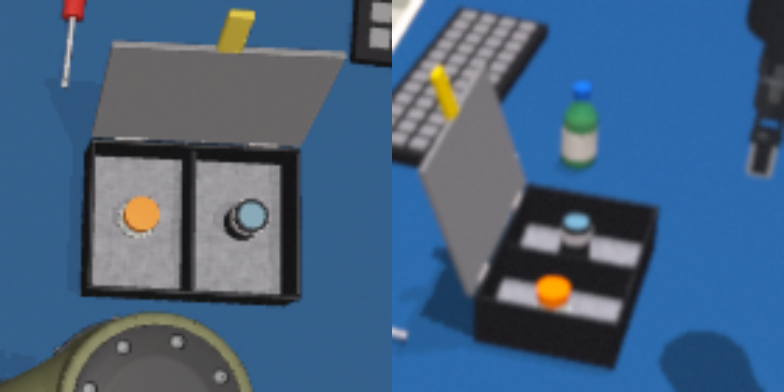

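The lid stays open at its stop by itself, and both bays are visible. I'll locate the loupe precisely: its glass top is around top crop (251,216).

```bash
python3 - <<'E'
from h import *
s=load('top6.png');t=load('side6.png')
a=np.hstack([cv2.resize(s['frame'][182:212,408:448],None,fx=10,fy=10,interpolation=cv2.INTER_CUBIC),cv2.resize(t['frame'][127:157,325:365],None,fx=10,fy=10,interpolation=cv2.INTER_CUBIC)])
cv2.imwrite('pics/d7.png',a)
def glass(im,x0,x1,y0,y1):
    f=im['frame'][y0:y1,x0:x1].astype(int); m=((f[:,:,0]-f[:,:,2])>25).astype(np.uint8)
    n,l,st,c=cv2.connectedComponentsWithStats(m); i=1+st[1:,4].argmax(); print(st[i]); return c[i]+[x0,y0]
p=glass(s,415,448,185,212);q=glass(t,332,358,130,152)
print(p,q,atz(s,*p,.058),atz(t,*q,.058),tri(s,p,t,q))
E
```

```text
[10  7 10 10 69]
[ 9  6 10  7 58]
[429.55072464 196.34782609] [345.36206897 138.81034483] [ 0.59238006 -0.22467088  0.058     ] [ 0.59362261 -0.22567346  0.058     ] (array([ 0.59282206, -0.22445094,  0.05885454]), np.float64(0.001174261831199041))
```

View pics/d7.png

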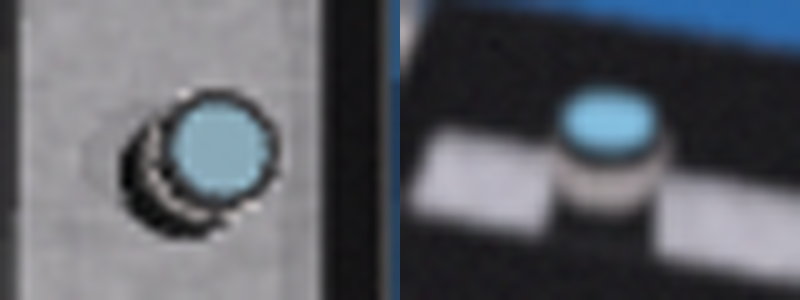

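Request:
{"method": "carry_out", "body": {
  "targets": [
    [[15,-20,0],[0,0,0.12],0],
    [[30,-40,0],[0,0,0.24],0],
    [[45,-60,0],[0,0,0.36],0],
    [[60,-80,0],[0,0,0.48],0],
    [[75,-100,0],[0,0,0.6],0]
  ]
}}

```text
time: 7.32
position: [0.4676, -0.12, 0.3426]
orientation: [-0.449, 1.486, 0.443]
ft_force: [-0.0, 1.1, 1.4]
grip_width: 1.002
```

Request:
{"method": "carry_out", "body": {
  "targets": [
    [[20,-20,-15],[0,0,0.12],0],
    [[40,-40,-30],[0,0,0.24],0],
    [[60,-60,-45],[0,0,0.36],0],
    [[80,-80,-60],[0,0,0.48],0],
    [[90,-90,-75],[0,0,0.6],0]
  ]
}}

```text
time: 7.73
position: [0.5584, -0.214, 0.2648]
orientation: [-0.901, 1.335, 0.915]
ft_force: [0.2, 0.7, -0.1]
grip_width: 0.997
```

```bash
python3 - <<'E'
from h import *
delta([.593,-.225,.14],ori(88.3,90))
E
```

```text
t 7.7333 shift [  34.6  -11.  -124.8] turn [-0.031  0.019  0.367] deg 21.1 F [ 0.2  0.7 -0.1] gw 0.997 pos [ 0.5584 -0.214   0.2648] q [-0.05  0.03  0.1  -0.03 -1.62 -0.35]
```

Request:
{"method": "carry_out", "body": {
  "targets": [
    [[12,-4,-20],[-0.01,0.01,0.12],0],
    [[24,-8,-45],[-0.02,0.015,0.24],0],
    [[35,-11,-70],[-0.031,0.019,0.367],0],
    [[35,-11,-95],[-0.031,0.019,0.367],0],
    [[35,-11,-105],[-0.031,0.019,0.367],0]
  ]
}}

```text
time: 8.15
position: [0.5918, -0.2265, 0.1537]
orientation: [-1.181, 1.228, 1.192]
ft_force: [-0.5, -0.8, -0.8]
grip_width: 1.0
```

Request:
{"method": "carry_out", "body": {
  "targets": [
    [[0,0,0],[0,0,0],0],
    [[0,0,0],[0,0,0],0],
    [[0,0,0],[0,0,0],0],
    [[0,0,0],[0,0,0],0],
    [[0,0,0],[0,0,0],0]
  ]
}}

```text
time: 8.57
position: [0.5924, -0.2268, 0.1558]
orientation: [-1.183, 1.226, 1.189]
ft_force: [0.1, -0.5, 0.1]
grip_width: 0.999
```

```bash
python3 - <<'E'
from h import *
delta([.593,-.225,.039],ori(88.3,90))
t=snap('side','side8.png');s=snap('top','top8.png')
a=np.hstack([cv2.resize(s['frame'][130:270,360:500],None,fx=2.8,fy=2.8),cv2.resize(t['frame'][60:200,280:420],None,fx=2.8,fy=2.8)])
cv2.imwrite('pics/d8.png',a)
E
```

```text
t 8.5667 shift [   0.6    1.8 -116.8] turn [-0.001 -0.004  0.002] deg 0.3 F [ 0.1 -0.5  0.1] gw 0.999 pos [ 0.5924 -0.2268  0.1558] q [-0.05  0.14  0.02 -0.   -1.45  0.02]
```

View pics/d8.png

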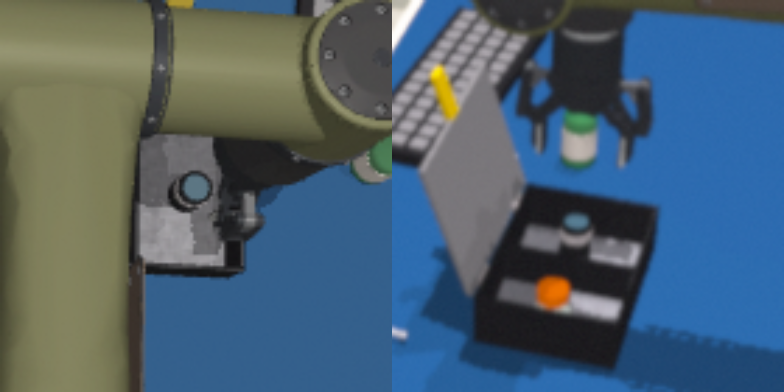

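The loupe sits between the open fingers in line with the bay. I'll descend with the jaws a quarter closed for clearance.

Request:
{"method": "carry_out", "body": {
  "targets": [
    [[1,2,-10],[0,0,0],0.25],
    [[1,2,-25],[0,0,0],0.25],
    [[1,2,-40],[0,0,0],0.25],
    [[1,2,-55],[0,0,0],0.25],
    [[1,2,-60],[0,0,0],0.25]
  ]
}}

```text
time: 9.08
position: [0.592, -0.2238, 0.0918]
orientation: [-1.179, 1.229, 1.194]
ft_force: [-0.9, 0.4, -1.4]
grip_width: 0.752
```

Request:
{"method": "carry_out", "body": {
  "targets": [
    [[0,0,-10],[0,0,0],0.25],
    [[0,0,-22],[0,0,0],0.25],
    [[0,0,-34],[0,0,0],0.25],
    [[0,0,-46],[0,0,0],0.25],
    [[0,0,-54],[0,0,0],0.25]
  ]
}}

```text
time: 9.5
position: [0.5914, -0.2236, 0.0358]
orientation: [-1.178, 1.229, 1.195]
ft_force: [-0.6, 0.1, -0.2]
grip_width: 0.753
```

```bash
python3 - <<'E'
from h import *
t=snap('side','side9.png');s=snap('top','top9.png')
delta([.593,-.225,.039],ori(88.3,90))
a=np.hstack([cv2.resize(s['frame'][130:270,360:500],None,fx=2.8,fy=2.8),cv2.resize(t['frame'][60:200,280:420],None,fx=2.8,fy=2.8)])
cv2.imwrite('pics/d9.png',a)
E
```

```text
t 9.6 shift [ 2.1 -1.4  3.6] turn [-0.004 -0.012  0.002] deg 0.7 F [-0.1  0.5 -0.3] gw 0.745 pos [ 0.5909 -0.2236  0.0354] q [-0.05  0.21 -0.13 -0.   -1.24  0.02]
```

View pics/d9.png

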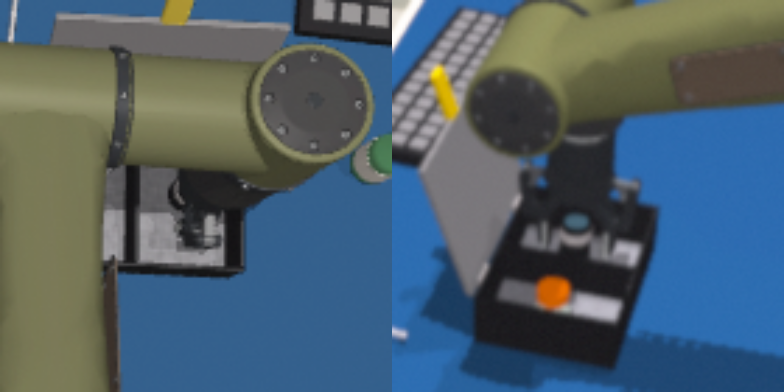

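Both fingers are inside the bay on either side of the loupe (side crop 577,225). Next I'll trim the pose and close.

Request:
{"method": "carry_out", "body": {
  "targets": [
    [[2,-1,3],[0,-0.01,0],0.25],
    [[2,-1,3],[0,-0.01,0],0.5],
    [[2,-1,3],[0,-0.01,0],0.8],
    [[2,-1,3],[0,-0.01,0],1],
    [[2,-1,3],[0,-0.01,0],1]
  ]
}}

```text
time: 10.02
position: [0.5935, -0.2248, 0.0398]
orientation: [-1.183, 1.222, 1.187]
ft_force: [0.1, -0.2, 4.1]
grip_width: 0.404
```

Request:
{"method": "carry_out", "body": {
  "targets": [
    [[0,0,0],[0,0,0],1],
    [[0,0,0],[0,0,0],1],
    [[0,0,3],[0,0,0],1],
    [[0,0,8],[0,0,0],1],
    [[0,0,15],[0,0,0],1]
  ]
}}

```text
time: 10.43
position: [0.593, -0.2247, 0.0545]
orientation: [-1.182, 1.223, 1.189]
ft_force: [0.4, -0.6, -0.5]
grip_width: 0.397
```

```bash
python3 - <<'E'
from h import *
t=snap('side','side10.png')
delta([.593,-.225,.039],ori(88.3,90))
cv2.imwrite('pics/d10.png',cv2.resize(t['frame'][90:190,300:400],None,fx=5,fy=5))
E
```

```text
t 10.4833 shift [ -1.1   0.1 -18. ] turn [-0.002  0.001  0.002] deg 0.2 F [-0.4 -0.7  0.5] gw 0.402 pos [ 0.5941 -0.2251  0.057 ] q [-0.05  0.2  -0.11 -0.   -1.27  0.02]
```

View pics/d10.png

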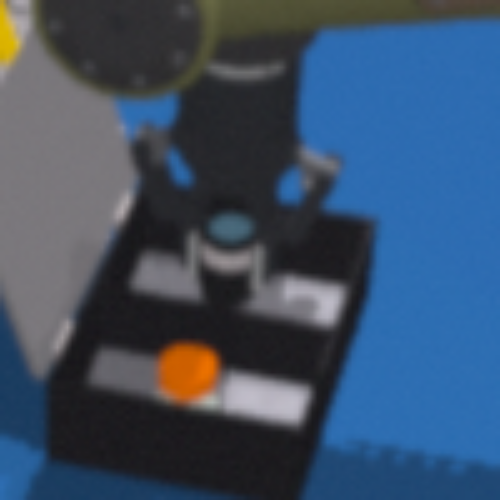

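The loupe is held at band height (grip 0.40) and rising; the jar is still in place at d10 (188,372). I'll lift clear and carry it over to the ring.

Request:
{"method": "carry_out", "body": {
  "targets": [
    [[0,0,20],[0,0,0],1],
    [[0,0,45],[0,0,0],1],
    [[-3,0,75],[0,0,0],1],
    [[-8,0,105],[0,0,0],1],
    [[-15,8,125],[0,0,0],1]
  ]
}}

```text
time: 10.9
position: [0.5796, -0.2182, 0.1859]
orientation: [-1.187, 1.22, 1.182]
ft_force: [0.3, 0.2, -0.2]
grip_width: 0.399
```

Request:
{"method": "carry_out", "body": {
  "targets": [
    [[-7,30,0],[0,0,0],1],
    [[-14,60,0],[0,0,0],1],
    [[-21,90,0],[0,0,0],1],
    [[-28,120,0],[0,0,0],1],
    [[-35,150,0],[0,0,0],1]
  ]
}}

```text
time: 11.32
position: [0.5441, -0.067, 0.1865]
orientation: [-1.187, 1.22, 1.181]
ft_force: [0.7, 0.5, -0.8]
grip_width: 0.399
```

Request:
{"method": "carry_out", "body": {
  "targets": [
    [[0,30,0],[0,0,0],1],
    [[0,60,0],[0,0,0],1],
    [[0,90,0],[0,0,0],1],
    [[0,120,0],[0,0,0],1],
    [[0,140,0],[0,0,0],1]
  ]
}}

```text
time: 11.73
position: [0.5439, 0.0753, 0.1871]
orientation: [-1.188, 1.218, 1.182]
ft_force: [0.0, -0.5, -0.5]
grip_width: 0.398
```

```bash
python3 - <<'E'
from h import *
delta([.540,.171,.11],ori(88.3,90))
E
```

```text
t 11.7333 shift [ -3.9  95.7 -77.1] turn [-0.002  0.007  0.002] deg 0.4 F [ 0.  -0.5 -0.5] gw 0.398 pos [0.5439 0.0753 0.1871] q [ 0.5  -0.1  -0.17  0.   -1.49 -0.54]
```

Request:
{"method": "carry_out", "body": {
  "targets": [
    [[-1,30,-10],[0,0,0],1],
    [[-2,60,-25],[0,0.007,0],1],
    [[-4,85,-50],[0,0.007,0],1],
    [[-4,96,-70],[0,0.007,0],1],
    [[-4,96,-77],[0,0.007,0],1]
  ]
}}

```text
time: 12.15
position: [0.5382, 0.1731, 0.1067]
orientation: [-1.185, 1.226, 1.191]
ft_force: [-0.7, -0.3, -1.6]
grip_width: 0.402
```

Request:
{"method": "carry_out", "body": {
  "targets": [
    [[0,0,0],[0,0,0],1],
    [[0,0,0],[0,0,0],1],
    [[0,0,0],[0,0,0],1],
    [[0,0,0],[0,0,0],1],
    [[0,0,0],[0,0,0],1]
  ]
}}

```text
time: 12.57
position: [0.5389, 0.1728, 0.1082]
orientation: [-1.185, 1.224, 1.19]
ft_force: [-0.5, -0.2, -1.1]
grip_width: 0.402
```

```bash
python3 - <<'E'
from h import *
t=snap('side','side11.png')
delta([.540,.171,.042],ori(88.3,90))
print('expected bottom',proj(t,[.54,.171,.075]),'ring',proj(t,[.54,.171,.004]))
cv2.imwrite('pics/d11.png',cv2.resize(t['frame'][170:270,280:380],None,fx=6,fy=6))
E
```

```text
t 12.6167 shift [  1.3  -1.8 -65.9] turn [-0.001 -0.003  0.   ] deg 0.2 F [-0.6 -0.1 -1.5] gw 0.402 pos [0.5387 0.1728 0.1079] q [ 0.66 -0.02 -0.24 -0.   -1.35 -0.69]
expected bottom [333.67109165 225.21275524] ring [332.80109433 243.00875389]
```

View pics/d11.png

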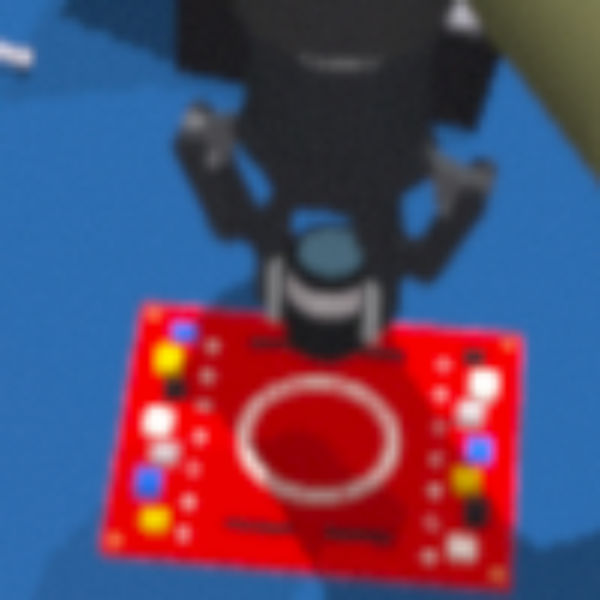

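The loupe is upright in the grip above the ring (ring centre d11 (320,440)). I'll lower it, with small steps near contact.

Request:
{"method": "carry_out", "body": {
  "targets": [
    [[1,-2,-15],[0,0,0],1],
    [[1,-2,-32],[0,0,0],1],
    [[1,-2,-48],[0,0,0],1],
    [[1,-2,-60],[0,0,0],1],
    [[1,-2,-63],[0,0,0],1]
  ]
}}

```text
time: 13.03
position: [0.5388, 0.1701, 0.0427]
orientation: [-1.184, 1.228, 1.191]
ft_force: [-0.4, -0.1, -1.6]
grip_width: 0.403
```

Request:
{"method": "carry_out", "body": {
  "targets": [
    [[0,0,-1],[0,0,0],1],
    [[0,0,-2],[0,0,0],1],
    [[0,0,-3],[0,0,0],1],
    [[0,0,-4],[0,0,0],1],
    [[0,0,-4],[0,0,0],1]
  ]
}}

```text
time: 13.45
position: [0.539, 0.1702, 0.0392]
orientation: [-1.184, 1.227, 1.191]
ft_force: [-0.1, 0.2, -0.9]
grip_width: 0.405
```

```bash
python3 - <<'E'
from h import *
delta([.540,.171,.036],ori(88.3,90))
t=snap('side','side12.png')
cv2.imwrite('pics/d12.png',cv2.resize(t['frame'][190:270,290:370],None,fx=7,fy=7))
E
```

```text
t 13.45 shift [ 1.   0.8 -3.2] turn [-0.001 -0.005  0.001] deg 0.3 F [-0.1  0.2 -0.9] gw 0.405 pos [0.539  0.1702 0.0392] q [ 0.66  0.03 -0.32 -0.   -1.22 -0.69]
```

View pics/d12.png

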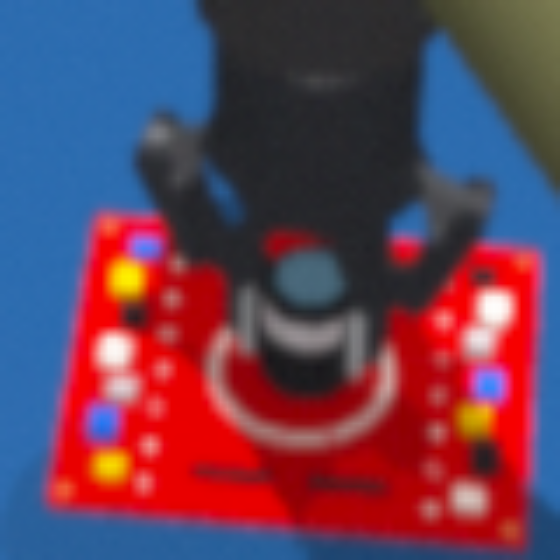

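The loupe is inside the ring and about 3 mm above contact. I'll creep down.

Request:
{"method": "carry_out", "body": {
  "targets": [
    [[1,1,-1],[0,0,0],1],
    [[1,1,-1.5],[0,0,0],1],
    [[1,1,-2],[0,0,0],1],
    [[1,1,-2.5],[0,0,0],1],
    [[1,1,-2.5],[0,0,0],1]
  ]
}}

```text
time: 13.92
position: [0.5399, 0.1712, 0.0365]
orientation: [-1.184, 1.227, 1.191]
ft_force: [-0.7, 0.1, -1.0]
grip_width: 0.402
```

```bash
python3 - <<'E'
from h import *
delta([.540,.171,.036],ori(88.3,90))
E
```

```text
t 13.9167 shift [ 0.1 -0.2 -0.5] turn [-0.    -0.005  0.001] deg 0.3 F [-0.7  0.1 -1. ] gw 0.402 pos [0.5399 0.1712 0.0365] q [ 0.66  0.04 -0.31 -0.   -1.22 -0.69]
```

Request:
{"method": "carry_out", "body": {
  "targets": [
    [[0,0,-0.4],[0,0,0],1],
    [[0,0,-0.8],[0,0,0],1],
    [[0,0,-1.2],[0,0,0],1],
    [[0,0,-1.2],[0,0,0],1],
    [[0,0,-1.2],[0,0,0],1]
  ]
}}

```text
time: 14.33
position: [0.5399, 0.1712, 0.0359]
orientation: [-1.184, 1.227, 1.191]
ft_force: [-2.9, 0.1, 6.1]
grip_width: 0.402
```

```bash
python3 - <<'E'
from h import *
delta([.540,.171,.036],ori(88.3,90))
E
```

```text
t 14.3333 shift [ 0.1 -0.2  0.1] turn [-0.    -0.005  0.001] deg 0.3 F [-2.9  0.1  6.1] gw 0.402 pos [0.5399 0.1712 0.0359] q [ 0.66  0.04 -0.32 -0.   -1.22 -0.69]
```

Contact shows as +6 N at exactly the expected height. I'll open partway, then rise straight up.

Request:
{"method": "carry_out", "body": {
  "targets": [
    [[0,0,0],[0,0,0],0.5],
    [[0,0,0],[0,0,0],0.35],
    [[0,0,0],[0,0,0],0.25],
    [[0,0,0],[0,0,0],0.25],
    [[0,0,0],[0,0,0],0.25]
  ]
}}

```text
time: 14.75
position: [0.5399, 0.1711, 0.0357]
orientation: [-1.184, 1.227, 1.191]
ft_force: [-1.1, 0.3, -0.6]
grip_width: 0.748
```

Request:
{"method": "carry_out", "body": {
  "targets": [
    [[0,0,3],[0,0,0],0.25],
    [[0,0,10],[0,0,0],0.25],
    [[0,0,22],[0,0,0],0.25],
    [[0,0,40],[0,0,0],0.25],
    [[0,0,60],[0,0,0],0.25]
  ]
}}

```text
time: 15.17
position: [0.5397, 0.171, 0.0969]
orientation: [-1.184, 1.228, 1.191]
ft_force: [0.5, 0.1, 0.4]
grip_width: 0.746
```

Request:
{"method": "carry_out", "body": {
  "targets": [
    [[0,0,30],[0,0,0],0.25],
    [[0,0,60],[0,0,0],0.25],
    [[-30,-10,75],[0,0,0],0.25],
    [[-65,-30,80],[0,0,0],0.25],
    [[-90,-50,80],[0,0,0],0.25]
  ]
}}

```text
time: 15.58
position: [0.4491, 0.1208, 0.1801]
orientation: [-1.185, 1.223, 1.19]
ft_force: [0.1, 0.1, 0.3]
grip_width: 0.75
```

Request:
{"method": "carry_out", "body": {
  "targets": [
    [[-30,-20,0],[0,0,0],0.25],
    [[-50,-40,0],[0,0,0],0.25],
    [[-60,-60,0],[0,0,0],0.25],
    [[-60,-60,0],[0,0,0],0.25],
    [[-60,-60,0],[0,0,0],0.25]
  ]
}}

```text
time: 16.0
position: [0.3891, 0.0605, 0.1819]
orientation: [-1.184, 1.219, 1.188]
ft_force: [0.2, 0.6, 1.4]
grip_width: 0.751
```

```bash
python3 - <<'E'
from h import *
s=snap('top','top13.png');t=snap('side','side13.png')
print(readout.read_state()['time'],readout.read_state()['ft_force'])
def glass(im,c,r):
    x0,y0=int(c[0])-r,int(c[1])-r
    f=im['frame'][y0:y0+2*r,x0:x0+2*r].astype(int); m=((f[:,:,0]-f[:,:,2])>15).astype(np.uint8)
    n,l,st,cc=cv2.connectedComponentsWithStats(m); i=1+st[1:,4].argmax(); print(st[i]); return cc[i]+[x0,y0]
p=glass(s,proj(s,[.54,.171,.054]),9);q=glass(t,proj(t,[.54,.171,.054]),9)
print(tri(s,p,t,q),atz(s,*p,.054),atz(t,*q,.054))
a=np.hstack([cv2.resize(s['frame'][170:255,250:335],None,fx=4.6,fy=4.6),cv2.resize(t['frame'][200:285,290:375],None,fx=4.6,fy=4.6)])
cv2.imwrite('pics/d13.png',a)
E
```

```text
16.1 [ 0.59982024 -0.53817479  0.34690848]
[ 5  6 10  9 72]
[ 5  6 11  9 81]
(array([0.53896507, 0.17155986, 0.05342514]), np.float64(0.000827910990819153)) [0.53846904 0.17150337 0.054     ] [0.53928365 0.17204026 0.054     ]
```

View pics/d13.png

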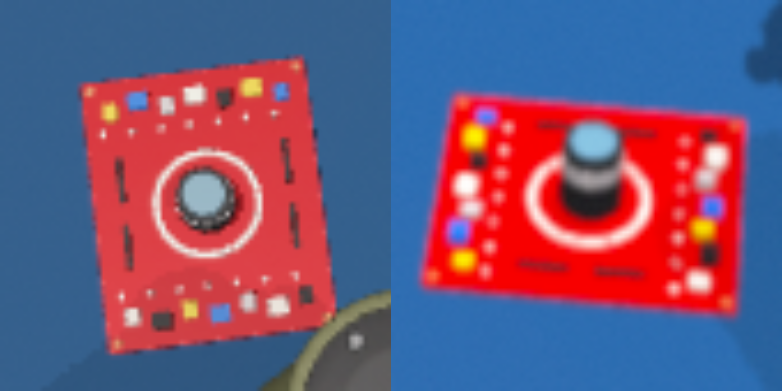

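View pics/side13.png

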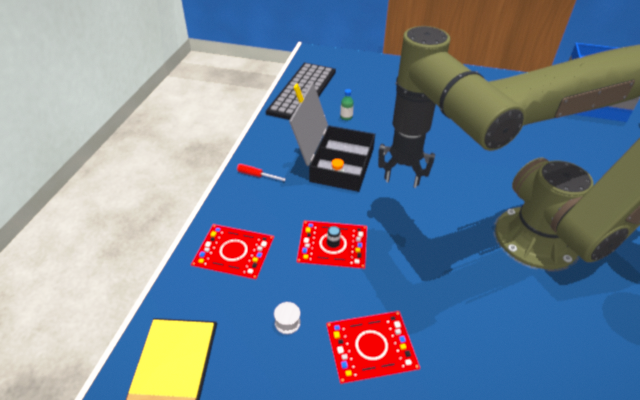

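The loupe stands upright and centred in the ring (side image 333,236). The lid is open (310,125), the jar is in its bay (337,163) and the arm is clear. Handing in.

```bash
python3 -c "
from station import ticket
print(ticket.hand_in())"
```

```text
the job is handed in; nothing more can be done
None
```

I gripped the lid's tab, swung the lid to about 106° and let go; it fell back and stayed open. I then lifted the loupe from the −y bay and lowered it onto the rightmost red board. It touched down at about 6 N at the expected height, and I released it and backed the arm away. The job was handed in at about 16 s of the 59 s allowed.

In the last pictures the loupe stands upright at about (0.539, 0.172), within 1–2 mm of the ring's centre. The lid is open, the jar is still in its bay and the arm is clear of everything. The largest wrist-force reading I saw was about 11 N. The two cameras agreed to about 1 mm, and no check failed. I checked the jar only by eye, not by measuring its position.

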